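Show which cap goes on the open headlamp port

ROBOT

A 6-joint arm with a two-finger parallel gripper is mounted at the origin on the work surface. World frame = base frame: x ahead of the robot, y to its left, z up, the work surface at z = 0. Lengths are in m, angles in rad, forces in N, time in s.
With the tool pointing down it reaches from about 0.4 to 0.825 m from the base axis. Payload 7 kg.
Tool frame: the origin (TCP) lies midway between the tips of the shut fingers; the grasp point (between the pads) lies 19 mm behind it (bot.grip_point_offset is the distance from the TCP to the grasp point, in m); x points along the fingers, z is the direction in which the jaws open and shut, and the axes are right-handed (so a half turn about x gives the same grasp; the last joint's range is limited). The gripper opens to 88 mm and grips with 3 to 60 N. Pads are 19 mm wide; open, the fingers measure 130 mm over their backs; the gripper's body (78 mm by 193 mm) begins 47 mm behind the grasp point.
Start: joints at [-1.007, 0.359, 0.012, 0, -1.224, -0.288], TCP at [0.184, -0.649, 0.227] pointing down, gripper open.
Joint ranges: [-3.07, 3.07], [-1.43, 2.12], [-1.02, 1.25], [-3.03, 1.67], [-3.05, -0], [-3.03, 3.03]. Speed limits (rad/s): [2.39, 2.39, 3.01, 3.14, 3.14, 3.14].

INTERFACE

Orientations are given as a unit quaternion [x, y, z, w].
In Python, from bench import bot, optics gives the robot as it stands. The module is installed in compiled form; this text tells all that it offers.
- The arm moves only by the tool servo_tool, never from a script. Its argument "plan" is a list that holds one entry, the list of rows, each a list of 5 numbers: the opening, from 0 (shut) to 1 (fully open), then the shift along the tool's x, y, z in cm, then the turn about the tool's x in rad. A call has 1 to 8 rows; each row is the pose to reach, as a shift and turn from the pose measured when the call began, along the tool's axes at that moment; what a row does not reach only later rows make up. A row lasts 1/10 s, in which the tool goes at most 50 mm and 8.59 degrees, less where a joint would pass 70% of its speed; a pose out of reach is approached as far as the arm can. A call with a gripper value outside its range is refused whole. The fingers move at their own pace and stop on an object; "squeeze" is the grip in N (left out, the last holds). Time passes only in rows, so rows that repeat a pose let the fingers close. It gives the time, the measured TCP pose, the force and the opening at its end, in the units of the state.
- bot.state(): the state, without advancing time (a new reading comes with each control period).
- optics.snapshot(name): name is "side" or "top" or "wrist"; returns a dict with "pixels" (420x560x3 uint8, blue, green, red), "mtx" (3x3 intrinsics, pixels), "R" (3x3) and "t" (3): a world point X has camera coordinates R X + t. Camera axes: x right, y down, z forward; pixel columns grow to the right and rows downward; lengths in m; the calibration is good to about 2 mm. The wrist camera is an equidistant fisheye: a pixel r from the principal point sees the ray r / f radians off the axis. A picture is of the moment at which its call begins. There is no depth.
- bot.sign_off(): hands the job in, once; it reports no verdict.
The state is a dict: "time_s": time; "joint_positions": joint angles; "qvel": joint speeds; "effort": joint torques, N m; "position": TCP position; "orientation": TCP orientation; "wrist_force": force on the tool from outside, world axes, zero at the start; "torque": the same for the moment, N m; "width": finger opening in m.
Only numpy, scipy, OpenCV 4.12 (cv2) and the standard library are available. Lean on these libraries where they do the work, as an engineer would, in place of code of your own. Each camera call takes 0.05 s, during which the arm holds its last target. There are 200 camera calls.

TASK

Show the apprentice which dust cap is missing from the headlamp and where it goes. With the fingertips, point from just above (two to five centimetres) at the middle of the middle-sized loose cap and stay there for two seconds; then point in the same way at the middle of the open round port on the back of the headlamp, stay there for two seconds and finish still pointing at it. Touch and move nothing, and stay a good ten centimetres above the other two loose caps and the cap already fitted to the headlamp when passing over them, so that no wrong cap is pointed at.

Things in the scene. Friction and masses are not known exactly. Their poses are not given: they have to be found in the camera images.
- cap_middle_top (a point): The middle-sized loose cap, the first thing to point at (same size as the one fitted to the headlamp). Black plastic dust cap: a round disc 78 mm in diameter and 18 mm thick with a 58 mm long, 9 mm wide, 8 mm high rib across its top, 26 mm high in all, lying flat and loose on the 3 mm thick cork mat, rib up. This point is the middle of the rib's top, z up, x along the rib.
- cap_large_top (a point): The largest loose cap, not to be pointed at. Black plastic dust cap: a round disc 96 mm in diameter and 18 mm thick with a 72 mm long, 9 mm wide, 8 mm high rib across its top, 26 mm high in all, lying flat and loose on the 3 mm thick cork mat, rib up. This point is the middle of the rib's top, z up, x along the rib.
- cap_small_top (a point): The smallest loose cap, not to be pointed at. Black plastic dust cap: a round disc 44 mm in diameter and 18 mm thick with a 33 mm long, 9 mm wide, 8 mm high rib across its top, 26 mm high in all, lying flat and loose on the 3 mm thick cork mat, rib up. This point is the middle of the rib's top, z up, x along the rib. The three loose caps lie in any order.
- open_port (a point): Centre of the open port's mouth on the headlamp's back, level with its rim, z up; the second thing to point at. The port is an upright black round collar 72 mm across outside, 66 mm inside, rim 165 mm above the bench, with a small bulb on a bright disc down inside (the bulb's tip is about 4 mm below the rim).
- fitted_cap_top (a point): Middle of the rib's top of the cap already fitted to the headlamp's other port, 78 mm in diameter, this point 183 mm above the bench, z up; 150 mm from the open port. Not to be pointed at. Which of the two ports is open varies.
- headlamp: Grey and black plastic headlamp unit lying on its clear lens, back up, fixed to the bench: 360 mm long (its x), 220 mm wide (its y; one rounded corner and the mounting ears reach up to 140 mm from its middle line), top of the housing 140 mm high, port collars to 165 mm, fitted cap to 183 mm. Origin at the bench under its centre; the two ports lie at x = -75 and +75 mm, y = 0.
- spray_can: Bystander: spray can 58 mm in diameter, 150 mm high, standing on the bench; origin at its underside.
- screwdriver: Bystander: screwdriver about 200 mm long lying on the bench; its x runs from handle to tip. Beyond it, at the far right, stands a jar 60 mm in diameter and 70 mm high.
Things that resemble listed ones, but are neither listed nor needed, are in the scene too. Leave any orange look-alike of the part that bears cap_middle_top alone.

How it is judged:
On the way, in this order (a step that is already met when the one before it is completed fails the run):
1. the fingertips point at the middle-sized loose cap from just above and stay there (horizontal distance between the grasp point and cap_middle_top below 0.025 m and z of the grasp point in the frame of cap_middle_top between 0.012 and 0.085 m), for 1.5 s.
2. the fingertips point at the open port from just above and stay there (horizontal distance between the grasp point and open_port below 0.025 m and z of the grasp point in the frame of open_port between 0.012 and 0.085 m), for 1.5 s.
At the end, for the whole second after the job is handed in: After 1.5 s or more over the middle-sized cap: the point between the pads (19 mm behind the fingertips) is within 25 mm sideways of the open port's centre and 12 to 85 mm above its rim, there for 1.5 s or more; the loose caps are within 6 mm of their starts (all of step 2 and distance of each of cap_large_top, cap_middle_top, cap_small_top from where it was at the start of the episode below 0.006 m); the robot touches nothing.
It fails at once if the robot touches something (contact force between any of the fingers, the arm and anything else above 0.3 N).
It fails at once if a wrong cap (largest, smallest or the fitted one) is pointed at: the point between the pads within 20 mm sideways of its middle and less than 85 mm above it ((horizontal distance between the grasp point and cap_large_top below 0.02 m and z of the grasp point in the frame of cap_large_top below 0.085 m) or (horizontal distance between the grasp point and cap_small_top below 0.02 m and z of the grasp point in the frame of cap_small_top below 0.085 m) or (horizontal distance between the grasp point and fitted_cap_top below 0.02 m and z of the grasp point in the frame of fitted_cap_top below 0.085 m)).
It fails at once if a loose cap is moved more than 6 mm or lifted (distance of any of cap_large_top, cap_middle_top, cap_small_top from where it was at the start of the episode above 0.006 m).
It fails at once if the spray can or the screwdriver is moved more than 10 mm (distance of any of spray_can, screwdriver from where it was at the start of the episode above 0.01 m).
It also fails if it takes over 48 s, if anything falls off the work surface, if the arm or the gripper's body presses on something with over 40 N, if the wrist force passes 120 N, or if a joint passes its speed limit or range.

## Working session

There is one attempt and no reset: what is moved stays moved. The work goes in short steps, Python scripts to look and compute and a tool call to move; the robot and the scene stay as the last step left them, time stands still between calls to the robot, and variables do not carry over. Pictures are saved under pics/ and viewed, on a budget of 10 in all, crops included, one or two more only if the job needs it, and the job is handed in when it is done.

Besides the shell and the picture viewer there is one more tool, called as name(argument=value, ...), one argument or row to a line, values as JSON. servo_tool: Moves the arm, as the interface text tells. Its arguments: {"type":"object","properties":{"plan":{"type":"array","items":{"type":"array","items":{"type":"array","items":{"type":"number"}}}},"squeeze":{"type":"number"}},"required":["plan"]}

```bash
mkdir -p pics; cat > h.py <<'E'
import numpy as np, cv2
from bench import bot, optics
def snap(n):
    s=optics.snapshot(n); cv2.imwrite(f'pics/{n}_{int(bot.state()["time_s"]*100)}.png',s['pixels']); return s
def ray(s,uv,z):
    K,R,t=[np.array(s[k],float) for k in('mtx','R','t')]
    c=-R.T@t; d=R.T@np.linalg.inv(K)@[uv[0],uv[1],1.]
    return c+d*(z-c[2])/d[2]
E
python3 - <<'E'
from h import *
import pickle
d={n:snap(n) for n in('top','side')}
pickle.dump(d,open('d.pkl','wb'))
for n in d: s=d[n]; print(n,-np.array(s['R']).T@s['t'],np.array(s['mtx'])[0])
print(bot.state(),bot.grip_point_offset)
E
ls pics
```

```text
top [ 0.3112327  -0.05129963  1.18868133] [435.30683043   0.         286.44128103]
side [0.11962941 0.65382392 0.84479292] [475.44151303   0.         280.79094022]
{'time_s': 0.1, 'joint_positions': array([-1.00689843e+00,  3.59307632e-01,  1.11531404e-02, -3.06793565e-04,
       -1.22411196e+00, -2.88090943e-01]), 'qvel': array([ 9.32480375e-05, -2.16808962e-03,  2.62381838e-03,  2.36521970e-03,
       -3.52242192e-04, -1.87897379e-04]), 'effort': array([-7.81275994e-04, -5.84162307e+01,  2.93752456e+01,  7.01536015e+00,
        1.02368620e-02, -6.75610181e-05]), 'position': array([ 0.18366407, -0.64907339,  0.22572279]), 'orientation': array([-0.56351346,  0.42627084,  0.56441484,  0.4268274 ]), 'wrist_force': array([-0.1622432 , -0.04644167, -0.72075093]), 'torque': array([-0.00484555, -0.00845273, -0.00816453]), 'width': 0.0876660274254467} 0.0188
side_10.png
top_5.png
```

View pics/top_5.png

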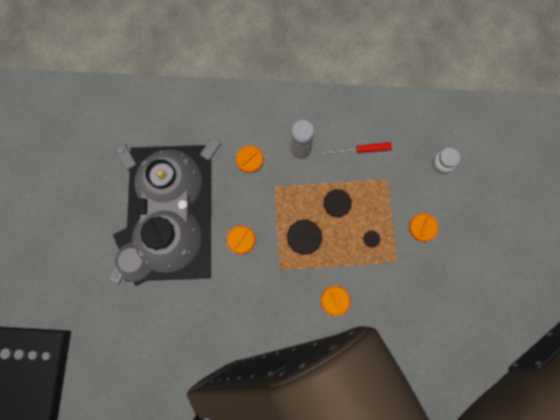

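View pics/side_10.png

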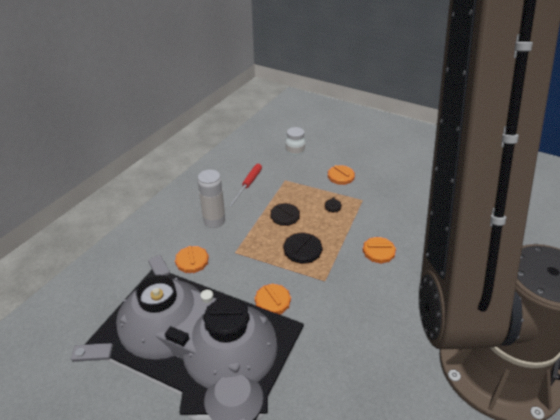

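Top view: the black caps on the mat are large (304,237), middle (338,203) and small (372,239). Four orange look-alikes sit at (250,159), (240,240), (336,301) and (424,227). The open port with its bulb is at (161,174) and the fitted cap at (157,232). I choose the black cap at (338,203); next I measure it and check in a close crop.

```bash
python3 - <<'E'
from h import *
import pickle
from scipy.spatial.transform import Rotation as Ro
d=pickle.load(open('d.pkl','rb')); s=d['top']; im=s['pixels']
m=(im.max(2)<60).astype(np.uint8)
k=cv2.connectedComponentsWithStats(m)
for i in range(1,k[0]):
    a=k[2][i]
    if a[4]>80 and 270<k[3][i][0]<400 and 170<k[3][i][1]<275:
        p=ray(s,k[3][i],.02); u=k[3][i]
        dia=2*np.sqrt(a[4]/np.pi)*np.linalg.norm(ray(s,u+[1,0],.02)-p)
        print('cap',u,p,'dia',dia)
for n,pts in {'top':[('port',(161,174),.161),('fit',(157,232),.183),('can',(303,130),.15),('scr',(375,147),.02),('jar',(449,156),.07)],'side':[('port',(157,294),.161),('fit',(227,317),.18),('can',(209,178),.15),('mid',(285,213),.02)]}.items():
    for a,uv,z in pts: print(n,a,ray(d[n],uv,z).round(3))
R=Ro.from_quat(bot.state()['orientation']).as_matrix(); print(R.round(3))
c1=cv2.resize(im[165:285,265:405],None,fx=4,fy=4,interpolation=2); c2=cv2.resize(im[135:285,110:220],(352,480),interpolation=2)
cv2.imwrite('pics/crop1.png',cv2.resize(np.hstack([c1,c2]),(800,421)))
E
```

```text
cap [337.04494382 202.7659176 ] [ 0.58537292 -0.17341624  0.02      ] dia 0.07177216426571997
cap [304.09484778 236.74473068] [ 0.48626372 -0.08710886  0.02      ] dia 0.0892447604720827
cap [371.14371257 238.55688623] [ 0.49107367 -0.2683086   0.02      ] dia 0.03940231531840198
top port [0.602 0.276 0.161]
top fit [0.455 0.262 0.183]
top can [ 0.74  -0.068  0.15 ]
top scr [ 0.753 -0.276  0.02 ]
top jar [ 0.719 -0.466  0.07 ]
side port [0.595 0.284 0.161]
side fit [0.445 0.273 0.18 ]
side can [ 0.733 -0.061  0.15 ]
side mid [ 0.582 -0.17   0.02 ]
[[-0.001 -0.962 -0.272]
 [ 0.001 -0.272  0.962]
 [-1.     0.     0.001]]
```

View pics/crop1.png

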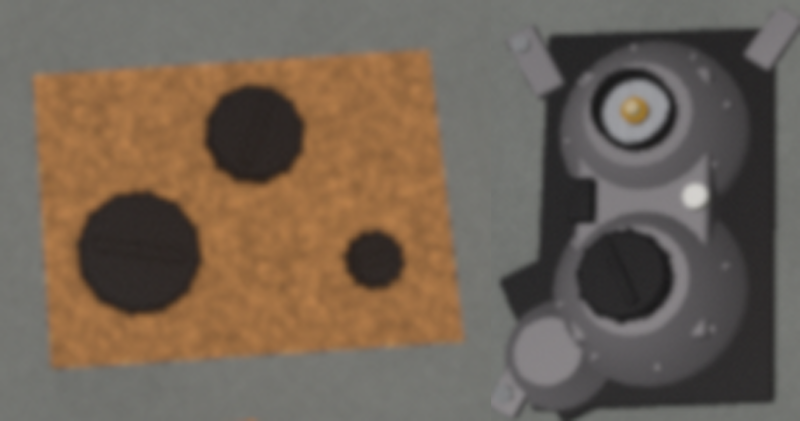

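The close crop confirms it: the upper-centre black cap is the middle-sized one, and the far collar, with bulb and bright disc, is the open port. The fitted cap, with a rib, is nearer. Moving now at height with the fingers shut.

servo_tool(
  plan=[
    [[0,-0.5,-2,1.5,0],[0,-1,-5,3.5,0],[0,-1,-9,6,0],[0,-1,-13,9,0],[0,-1,-17,11.5,0],[0,-1,-21,14.5,0],[0,-1,-24,16.5,0],[0,-1,-26,17.5,0]],
  ],
)

```text
time_s: 0.9
position: [0.3875, -0.4076, 0.236]
orientation: [-0.564, 0.426, 0.565, 0.426]
wrist_force: [0.2, -0.3, 0.4]
width: 0.0297
```

servo_tool(
  plan=[
    [[0,0,-2,1.5,0],[0,0,-5,3.5,0],[0,0,-9,6,0],[0,0,-13,9,0],[0,0,-17,11.5,0],[0,0,-21,14.5,0],[0,0,-24,16.5,0],[0,0,-25,17,0]],
  ],
)

```text
time_s: 1.7
position: [0.583, -0.1727, 0.2356]
orientation: [-0.564, 0.425, 0.566, 0.426]
wrist_force: [-0.7, -0.3, -0.5]
width: 0.0006
```

```bash
python3 - <<'E'
from h import *
from scipy.spatial.transform import Rotation as Ro
w=snap('wrist'); st=bot.state(); print(st['position'],st['width'],st['time_s'],st['joint_positions'],st['wrist_force'])
R=Ro.from_quat(st['orientation']).as_matrix(); print(R.round(3)); print((R.T@(np.array([.584,-.172,.062])-st['position'])*100).round(1))
def proj(X):
    p=np.array(w['R'])@X+w['t']; a=np.arctan2(np.hypot(*p[:2]),p[2]); K=np.array(w['mtx']); q=p[:2]/np.hypot(*p[:2])*a
    return K[:2,:2]@q+K[:2,2]
im=w['pixels'].copy()
for X,c in(([.584,-.172,.029],(0,0,255)),(list(st['position']),(0,255,0))):
    u=proj(np.array(X)); print(u); cv2.drawMarker(im,tuple(int(v) for v in u),c,0,12,1)
cv2.imwrite('pics/w1.png',im)
E
```

```text
[ 0.58318571 -0.1729978   0.23546062] 0.0005222225622679827 1.75 [ 0.03114032  0.24542768 -0.12655659 -0.00206626 -1.19988214 -1.32062463] [1.63298457 0.64209998 0.13406775]
[[-0.001 -0.961 -0.277]
 [ 0.002 -0.277  0.961]
 [-1.     0.001  0.002]]
[17.3 -0.1  0. ]
[284.32430552 185.00341442]
[284.059693   268.83111732]
```

View pics/w1.png

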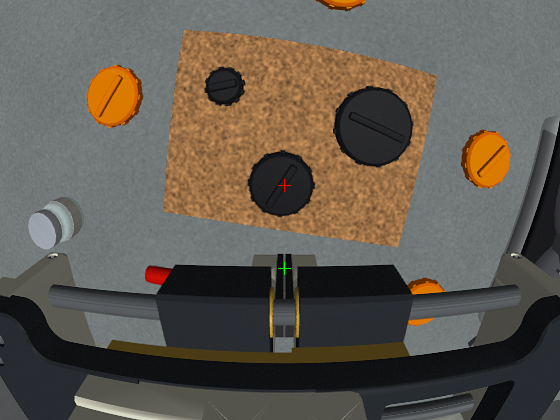

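The wrist view shows the middle cap at (281,183) with my measured point (284,185) on it, so the agreement is within a few mm. Descending straight down and dwelling.

servo_tool(
  plan=[
    [[0,1.5,0,0,0],[0,4.5,0,0,0],[0,8,0,0,0],[0,11,0,0,0],[0,14,0,0,0],[0,16,0,0,0],[0,17,0,0,0],[0,17,0,0,0]],
  ],
)

```text
time_s: 2.55
position: [0.5817, -0.1733, 0.0641]
orientation: [-0.563, 0.426, 0.566, 0.425]
wrist_force: [0.5, -1.3, 1.5]
width: 0.0005
```

servo_tool(
  plan=[
    [[0,0,0,0,0],[0,0,0,0,0],[0,0,0,0,0],[0,0,0,0,0],[0,0,0,0,0],[0,0,0,0,0],[0,0,0,0,0],[0,0,0,0,0]],
  ],
)

```text
time_s: 3.35
position: [0.5817, -0.1732, 0.0641]
orientation: [-0.563, 0.426, 0.566, 0.425]
wrist_force: [0.6, -0.7, -0.1]
width: 0.0004
```

```bash
python3 - <<'E'
from h import *
s=snap('side'); t=snap('top'); print(bot.state()['position'])
im=np.hstack([cv2.resize(s['pixels'][130:290,180:400],(550,400)),np.zeros((400,1,3),np.uint8)])
cv2.imwrite('pics/s2.png',im)
E
```

```text
[ 0.58173313 -0.17324499  0.06411014]
```

View pics/s2.png

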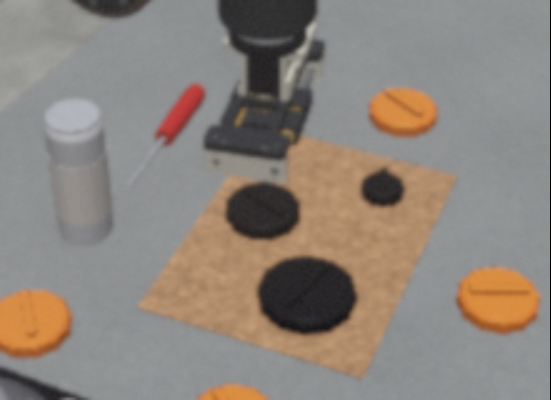

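servo_tool(
  plan=[
    [[0,0,0,0,0],[0,0,0,0,0],[0,0,0,0,0],[0,0,0,0,0],[0,0,0,0,0],[0,0,0,0,0],[0,0,0,0,0],[0,0,0,0,0]],
  ],
)

```text
time_s: 4.25
position: [0.5817, -0.1733, 0.0641]
orientation: [-0.563, 0.426, 0.566, 0.425]
wrist_force: [-0.1, -0.1, -0.1]
width: 0.0004
```

servo_tool(
  plan=[
    [[0,0,0,0,0],[0,0,0,0,0],[0,0,0,0,0],[0,0,0,0,0],[0,0,0,0,0],[0,0,0,0,0],[0,0,0,0,0],[0,0,0,0,0]],
  ],
)

```text
time_s: 5.05
position: [0.5817, -0.1732, 0.0641]
orientation: [-0.563, 0.426, 0.566, 0.425]
wrist_force: [-0.4, 0.4, -0.3]
width: 0.0005
```

```bash
python3 - <<'E'
from h import *
import pickle
s=pickle.load(open('d.pkl','rb'))['side']
K,R,t=[np.array(s[k],float) for k in('mtx','R','t')]
for X in([.5817,-.1733,.0641],[.5817,-.1733,.13],[.584,-.172,.029],[.598,.28,.165]):
    p=K@(R@np.array(X)+t); u=p[:2]/p[2]; print(u.round(), ((u-[180,130])*2.5).round())
E
```

```text
[286. 199.] [265. 174.]
[286. 179.] [265. 122.]
[285. 210.] [262. 199.]
[157. 291.] [-58. 401.]
```

The fingertip projects to (265,174) in the crop, where it is seen just above the cap at (262,205); 2.5 s of dwell are done. Lifting and carrying on to the port.

servo_tool(
  plan=[
    [[0,-2,0,0,0],[0,-5.5,0,0,0],[0,-9.5,0,0,0],[0,-13.5,0,0,0],[0,-17,0,0,0],[0,-20,0,0,0],[0,-22,0,0,0],[0,-22,0,0,0]],
  ],
)

```text
time_s: 5.85
position: [0.584, -0.174, 0.2879]
orientation: [0.565, -0.425, -0.565, -0.426]
wrist_force: [1.1, 0.7, 0.6]
width: 0.0002
```

servo_tool(
  plan=[
    [[0,0,-0.5,1.5,0],[0,0,-1.5,4.5,0],[0,0,-2.5,8,0],[0,0,-4,12,0],[0,0,-5,15.5,0],[0,0,-6,18.5,0],[0,0,-7,21,0],[0,0,-7,21.5,0]],
  ],
)

```text
time_s: 6.65
position: [0.5914, 0.0551, 0.2869]
orientation: [-0.565, 0.424, 0.566, 0.425]
wrist_force: [-0.3, 0.9, 0.1]
width: 0.0002
```

servo_tool(
  plan=[
    [[0,0,-0.5,1.5,0],[0,0,-1.5,4.5,0],[0,0,-2.5,8,0],[0,0,-4,12,0],[0,0,-5,15.5,0],[0,0,-6,18.5,0],[0,0,-7,21,0],[0,0,-7,21.5,0]],
  ],
)

```text
time_s: 7.45
position: [0.5983, 0.2838, 0.2855]
orientation: [-0.565, 0.424, 0.566, 0.424]
wrist_force: [-0.4, -1.0, -0.8]
width: 0.0005
```

```bash
python3 - <<'E'
from h import *
from scipy.spatial.transform import Rotation as Ro
w=snap('wrist'); st=bot.state(); print(st['position'],st['time_s'],st['joint_positions'].round(2))
R=Ro.from_quat(st['orientation']).as_matrix(); print((R.T@(np.array([.598,.28,.197])-st['position'])*100).round(1))
def proj(X):
    p=np.array(w['R'])@X+w['t']; a=np.arctan2(np.hypot(*p[:2]),p[2]); K=np.array(w['mtx']); q=p[:2]/np.hypot(*p[:2])*a
    return K[:2,:2]@q+K[:2,2]
im=w['pixels'].copy()
for X,c in(([.598,.28,.161],(0,0,255)),([.45,.268,.183],(255,0,255))):
    u=proj(np.array(X)); print(u); cv2.drawMarker(im,tuple(int(v) for v in u),c,0,12,1)
cv2.imwrite('pics/w2.png',im)
E
```

```text
[0.5980444  0.28303471 0.2857311 ] 7.5 [ 0.74  0.31  0.07 -0.   -1.34 -2.02]
[ 8.9  0.1 -0.3]
[280.50561291 202.83503392]
[318.17216262  34.0239731 ]
```

View pics/w2.png

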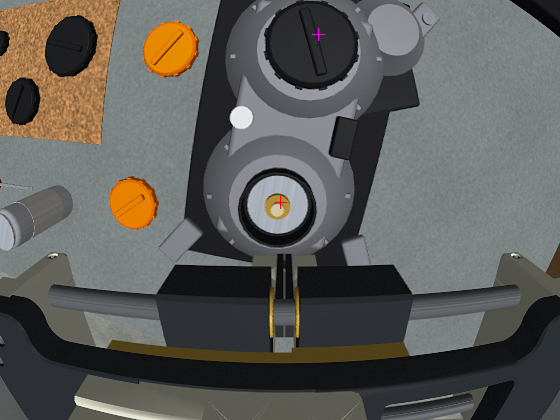

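The open port sits at (277,207) and my estimate at (280,203), about 4 mm off, so I shift by 6 mm. The fitted cap at (312,43) is well clear. Descending.

servo_tool(
  plan=[
    [[0,1,0,-0.6,0],[0,3,0,-0.6,0],[0,5,0,-0.6,0],[0,7,0,-0.6,0],[0,8.2,0,-0.6,0],[0,8.8,0,-0.6,0],[0,8.8,0,-0.6,0],[0,8.8,0,-0.6,0]],
  ],
)

```text
time_s: 8.3
position: [0.6001, 0.2772, 0.1986]
orientation: [-0.566, 0.424, 0.566, 0.424]
wrist_force: [0.4, 1.4, 0.4]
width: -0.0001
```

servo_tool(
  plan=[
    [[0,0,0,0,0],[0,0,0,0,0],[0,0,0,0,0],[0,0,0,0,0],[0,0,0,0,0],[0,0,0,0,0],[0,0,0,0,0],[0,0,0,0,0]],
  ],
)

```text
time_s: 9.1
position: [0.6001, 0.2772, 0.1985]
orientation: [-0.566, 0.424, 0.566, 0.424]
wrist_force: [-0.6, -0.0, -0.4]
width: 0.0001
```

servo_tool(
  plan=[
    [[0,0,0,0,0],[0,0,0,0,0],[0,0,0,0,0],[0,0,0,0,0],[0,0,0,0,0],[0,0,0,0,0],[0,0,0,0,0],[0,0,0,0,0]],
  ],
)

```text
time_s: 9.9
position: [0.6001, 0.2772, 0.1985]
orientation: [-0.566, 0.424, 0.566, 0.424]
wrist_force: [-0.6, 0.2, 0.2]
width: 0.0004
```

servo_tool(
  plan=[
    [[0,0,0,0,0],[0,0,0,0,0],[0,0,0,0,0],[0,0,0,0,0],[0,0,0,0,0],[0,0,0,0,0],[0,0,0,0,0],[0,0,0,0,0]],
  ],
)

```text
time_s: 10.7
position: [0.6001, 0.2772, 0.1985]
orientation: [-0.566, 0.424, 0.566, 0.424]
wrist_force: [-0.6, -0.1, 0.5]
width: 0.0006
```

```bash
python3 - <<'E'
from h import *
s=snap('side'); w=snap('wrist'); print(bot.state()['position'])
cv2.imwrite('pics/f.png',np.hstack([cv2.resize(s['pixels'][150:420,50:330],(400,386)),cv2.resize(w['pixels'],(400,300))[:300].copy() if 0 else cv2.copyMakeBorder(cv2.resize(w['pixels'],(400,300)),0,86,0,0,0)]))
E
```

```text
[0.60006951 0.27717583 0.19848487]
```

View pics/f.png

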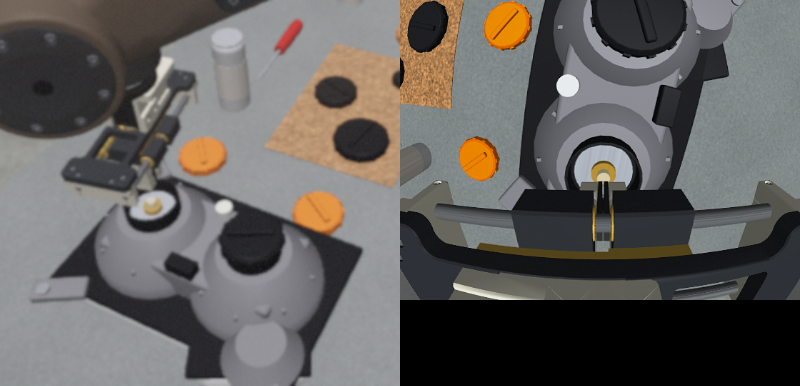

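The side view shows the shut fingertips just above the open port's bulb at (152,207), touching nothing, with the caps undisturbed. The wrist view shows the tips lined up with the bulb. Handing in.

```bash
python3 -c "from bench import bot; print(bot.sign_off())"
```

```text
the job is handed in; nothing more can be done
None
```

The arm pointed at the middle-sized black cap and then at the open port, and I handed the job in with it still pointing at the port. The sign-off gave no verdict.

- **Middle cap:** the shut fingertips held about 35 mm above it for 2.5 s. They were about 2 to 3 mm from its measured centre.
- **Open port:** the fingertips held about 33 mm above the rim for 2.4 s. The last wrist view shows them lined up with the bulb.
- **Wrong caps:** on the way in, the fingertips passed almost over the small cap, about 20 cm above it. The large and fitted caps were never passed over.
- **Contact and objects:** wrist force readings stayed around 1 to 2 N with no sign of contact. No object looked moved in the last pictures, though I only checked that by eye. The last views don't show all of the bench.
- **Disagreement:** the top and side views differed by about 1 cm on the port's position. I averaged them, and the wrist view then showed about 4 mm of error, which I corrected before descending.

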